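# Make up two gem-cutting class kits

### The arm

A 6-joint arm with a two-finger parallel gripper is mounted at the origin on the work surface. World frame = base frame: x ahead of the robot, y to its left, z up, the work surface at z = 0. Lengths are in m, angles in rad, forces in N, time in s.
With the tool pointing down it reaches from about 0.275 to 0.975 m from the base axis. Payload 8.4 kg.
Tool frame: the origin (TCP) lies between the finger pads; the fingertips stand ahead of it and the grasp point (between the pads) lies 5 mm behind it (tip_reach is the z of the fingertips in the tool frame, in m); z points along the fingers, y is the direction in which the jaws open and shut (so a half turn about z gives the same grasp; the last joint's range is limited). The gripper opens to 92 mm and grips with 3 to 60 N. Pads are 20 mm wide; open, the fingers measure 128 mm over their backs; the gripper's body (75 mm by 189 mm) begins 69 mm behind the grasp point.
Start: joints at [1.165, 0.353, 1.633, -0, 1.155, -0.002], TCP at [0.246, 0.575, 0.229] pointing down, gripper open.
Joint ranges: [-2.63, 2.63], [-0.92, 2.1], [0.06, 2.66], [-1.3, 4.44], [0, 2.69], [-3.02, 3.02]. Speed limits (rad/s): [2.22, 2.22, 2.79, 3.14, 3.14, 3.14].

### API

Orientations are given as a 3x3 rotation matrix whose columns are the frame's x, y, z axes.
In Python, from workcell import get_obs, camera, close_job, tip_reach gives the robot as it stands.
- The arm moves only by the tool jog_arm, never from a script. Its argument "series" is a list of rows, each a list of 5 numbers: the shift along the tool's x, y, z in m, then the turn about the tool's z in rad, then the finger opening in m, from 0 to 0.0919. In form: [[tx, ty, tz, roll, gripper], ...]. A call has 1 to 8 rows; each row shifts and turns the commanded pose from where the row before left it, along the tool's axes as they then stand; what a row does not reach is not made up. A row lasts 1/12 s, in which the tool goes at most 41.7 mm and 7.16 degrees, less where a joint would pass 70% of its speed; a pose out of reach is approached as far as the arm can. A call with a gripper value outside its range is refused whole. The fingers move at their own pace and stop on an object; the grip force is fixed at half the most. Time passes only in rows, so rows that do not move let the fingers close. It gives the time, the measured TCP pose, the force and the opening at its end, in the units of the state.
- get_obs(): the state, without advancing time (a new reading comes with each control period).
- camera(name): name is "scene" or "top" or "wrist"; returns a dict with "image" (420x560x3 uint8, blue, green, red), "intrinsics" (3x3 intrinsics, pixels), "R" (3x3) and "t" (3): a world point X has camera coordinates R X + t; the wrist camera has in their place "tool_from_camera" (4x4, takes a point from camera to tool coordinates, whose origin is the TCP and whose axes are the flange's). Camera axes: x right, y down, z forward; pixel columns grow to the right and rows downward; lengths in m; the calibration is good to about 2 mm. A picture is of the moment at which its call begins: read the wrist's pose just before it. There is no depth.
- close_job(): hands the job in, once; it reports no verdict.
The state is a dict: "t": time; "joints": joint angles; "qd": joint speeds; "joint_torque": joint torques, N m; "eef_pos": TCP position; "ee_rot": TCP orientation; "force": force on the tool from outside, world axes, zero at the start; "ft_torque": the same for the moment, N m; "width": finger opening in m.
Only numpy, scipy, OpenCV 4.12 (cv2) and the standard library are available. Lean on these libraries where they do the work, as an engineer would, in place of code of your own. Each camera call takes 0.05 s, during which the arm holds its last target. There are 200 camera calls.

### The job

Make up two class kits from the stock on the cork mat. In the long tray, lay the largest stone case in the wide bay with the smallest case centred squarely on top of it (long sides parallel), and stand the eye loupe on its cup in the narrow bay; in the square tray put the middle-sized case and the small polish jar, both on the tray floor side by side. Set everything down upright without dropping it, and leave the big jar, the spirit lamp and the transfer block where they are.

Things in the scene. Friction and masses are not known exactly. Their poses are not given: they have to be found in the camera images.
- large_case: stone case, a lidded black box with a white window and amber stones in its flat lid; the largest of three: 68 (along its x) x 56 (along its y) x 30 mm high. Loose, lies lid up on the bench, in a stock place drawn afresh. Origin: centre of its underside; z up. 0.1 to 0.2 kg.
- middle_case: stone case, a lidded black box with a white window and amber stones in its flat lid; the middle one of three: 54 (along its x) x 44 (along its y) x 26 mm high. Loose, lies lid up on the bench, in a stock place drawn afresh. Origin: centre of its underside; z up. 0.07 to 0.14 kg.
- small_case: stone case, a lidded black box with a white window and amber stones in its flat lid; the smallest of three: 38 (along its x) x 30 (along its y) x 22 mm high. Loose, lies lid up on the bench, in a stock place drawn afresh. Origin: centre of its underside; z up. 0.035 to 0.07 kg.
- eye_loupe: eye loupe: black, 34 mm tall, standing on its flared eye cup (38 mm across, bottom 6 mm, tapering to 14 mm up); above that a straight round barrel 30 mm in diameter with a lens on top. Loose. Origin: centre of the underside of the cup; z up along the barrel.
- small_jar: small polish jar: round clear glass jar with paper band and white screw lid, 36 mm in diameter, 40 mm tall to the lid's top; the smaller of the two jars. Loose, upright. Origin: centre of its underside; z up.
- long_tray: long tray: shallow plywood kit tray, fixed, 220 mm (its x) x 140 mm (its y), rim 16 mm high, walls and floor 5 mm thick. A divider as high as the rim makes a wide bay, x = -105 to +15 mm (centre -45), and a narrow bay, x = +20 to +105 mm (centre +62), both y = -65 to +65 mm. Origin: centre of its underside, on the bench; z up; x points away from the robot within 20 degrees.
- square_tray: square tray: shallow plywood kit tray, fixed to the bench, 160 x 160 mm, rim 16 mm above the bench, walls 5 mm thick, floor 5 mm thick, undivided: inside from -75 to +75 mm in x and y. Origin: centre of its underside, on the bench; z up.
- big_jar: big polish jar, same style as the small one, 56 mm in diameter, 60 mm tall. Stays in the stock. Loose. Origin: centre of its underside.
- spirit_lamp: spirit lamp: squat clear glass lamp with a brass collar and cap, 62 mm in diameter, 58 mm tall. Stays in the stock. Loose. Origin: centre of its underside.
- transfer_block: dop transfer block: aluminium V-block with two brass dop sticks clamped end to end in it, base 90 mm (along its x; the dops stand out to 110 mm) x 36 mm (y), 42 mm tall over its two thumbscrews. Stays in the stock. Loose. Origin: centre of its underside.
There are look-alikes about, which are no part of the job. What is shaped like the small_jar but pink or red is not meant.

How it is judged:
At the end, for the whole second after the job is handed in: Large case flat in the wide bay, small case on it (centre within 11 mm along, 9 mm across; sides parallel within 14 deg); loupe standing in the narrow bay; middle case and small jar flat on the square tray floor (4 mm, 0.1 rad). All at rest; big jar, lamp, block moved under 25 mm (x of large_case in the frame of long_tray between -0.105 and 0.015 m and y of large_case in the frame of long_tray between -0.065 and 0.065 m and z of large_case in the frame of long_tray between 0.001 and 0.009 m and angle between each of large_case, small_case, eye_loupe, middle_case, small_jar's own z axis and vertical below 0.1 rad and x of small_case in the frame of large_case between -0.011 and 0.011 m and y of small_case in the frame of large_case between -0.009 and 0.009 m and z of small_case in the frame of large_case between 0.026 and 0.034 m and angle between the x axis of small_case and the x axis of large_case, either way round below 0.25 rad and x of eye_loupe in the frame of long_tray between 0.02 and 0.105 m and y of eye_loupe in the frame of long_tray between -0.065 and 0.065 m and z of eye_loupe in the frame of long_tray between 0.001 and 0.009 m and x of middle_case in the frame of square_tray between -0.075 and 0.075 m and y of middle_case in the frame of square_tray between -0.075 and 0.075 m and z of middle_case in the frame of square_tray between 0.001 and 0.009 m and x of small_jar in the frame of square_tray between -0.075 and 0.075 m and y of small_jar in the frame of square_tray between -0.075 and 0.075 m and z of small_jar in the frame of square_tray between 0.001 and 0.009 m and linear speed of each of large_case, small_case, eye_loupe, middle_case, small_jar below 0.02 m/s and angular speed of each of large_case, small_case, eye_loupe, middle_case, small_jar below 0.2 rad/s and distance of each of big_jar, spirit_lamp, transfer_block from where it was at the start of the episode below 0.025 m); the robot touches nothing.
It fails at once if a case, the loupe or the small jar is dropped (falls free for more than about 30 mm) ((contact force between large_case and anything else below 0.02 N and linear speed of large_case above 0.8 m/s) or (contact force between small_case and anything else below 0.02 N and linear speed of small_case above 0.8 m/s) or (contact force between eye_loupe and anything else below 0.02 N and linear speed of eye_loupe above 0.8 m/s) or (contact force between middle_case and anything else below 0.02 N and linear speed of middle_case above 0.8 m/s) or (contact force between small_jar and anything else below 0.02 N and linear speed of small_jar above 0.8 m/s)).
It fails at once if the big jar, which stays in the stock, is pushed away or knocked over (distance of big_jar from where it was at the start of the episode above 0.025 m or angle between big_jar's own z axis and vertical above 0.4 rad).
It fails at once if the spirit lamp, which stays in the stock, is pushed away or knocked over (distance of spirit_lamp from where it was at the start of the episode above 0.025 m or angle between spirit_lamp's own z axis and vertical above 0.4 rad).
It fails at once if the transfer block, which stays in the stock, is pushed away or knocked over (distance of transfer_block from where it was at the start of the episode above 0.025 m or angle between transfer_block's own z axis and vertical above 0.4 rad).
It also fails if it takes over 136 s, if anything falls off the work surface, if the arm or the gripper's body presses on something with over 40 N, if the wrist force passes 120 N, or if a joint passes its speed limit or range.

## Working session

There is one attempt and no reset: what is moved stays moved. The work goes in short steps, Python scripts to look and compute and a tool call to move; the robot and the scene stay as the last step left them, time stands still between calls to the robot, and variables do not carry over. Pictures are saved under pics/ and viewed, about 12 in all and at most 16, crops included, and the job is handed in when it is done.

Besides the shell and the picture viewer there is one more tool, called after "Request:" by a JSON object that holds its "fn" and its "kwargs", one argument or row to a line. jog_arm: Moves the arm, as the interface text tells. Its arguments: {"type":"object","properties":{"series":{"type":"array"}},"required":["series"]}

```bash
mkdir -p pics; ls
python3 - <<'E'
from workcell import *
import cv2
print(tip_reach); o=get_obs(); print(o)
for n in ("top","scene"):
    c=camera(n); cv2.imwrite(f"pics/{n}0.png",c["image"]); print(n,c["intrinsics"],c["R"],c["t"])
E
```

```text
pics
0.014
{'t': 0.0, 'joints': array([ 1.16463716e+00,  3.53614622e-01,  1.63413631e+00, -1.42749689e-05,
        1.15521398e+00, -2.41808100e-03]), 'qd': array([-0.00134746,  0.00056482, -0.00130335,  0.00146377, -0.00056843,
        0.00010402]), 'joint_torque': array([ 1.86373341e-03, -5.93834710e+01, -3.34221697e+01,  6.96009211e-02,
        2.33792653e-02, -1.15754478e-04]), 'eef_pos': array([0.24536173, 0.57429785, 0.2278837 ]), 'ee_rot': array([[-9.19599977e-01,  3.92855701e-01, -5.30160040e-04],
       [ 3.92856059e-01,  9.19599106e-01, -1.26577878e-03],
       [-9.73371355e-06, -1.37228672e-03, -9.99999058e-01]]), 'force': array([ 0.33421978, -0.73580085, -0.41915774]), 'ft_torque': array([-0.03777126,  0.00980876,  0.00736587]), 'width': 0.09231763033996511}
top [[528.03403996   0.         277.6828969 ]
 [  0.         528.03403996 207.28718769]
 [  0.           0.           1.        ]] [[ 0.02640761 -0.99955994  0.0135114 ]
 [-0.99249265 -0.02783075 -0.11909568]
 [ 0.11941931 -0.01026494 -0.99279084]] [-0.02312197  0.5523954   1.06753897]
scene [[400.46673878   0.         281.16745319]
 [  0.         400.46673878 204.4120846 ]
 [  0.           0.           1.        ]] [[ 0.25192715  0.9677307   0.00547721]
 [ 0.68805044 -0.17513288 -0.70421238]
 [-0.6805287   0.18117881 -0.70996826]] [-0.118177   -0.36651189  1.19101409]
```

View pics/top0.png

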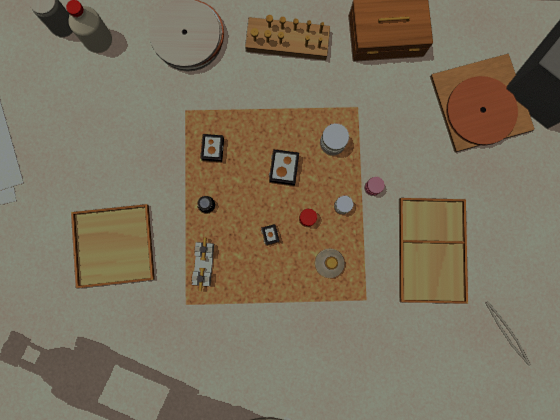

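View pics/scene0.png

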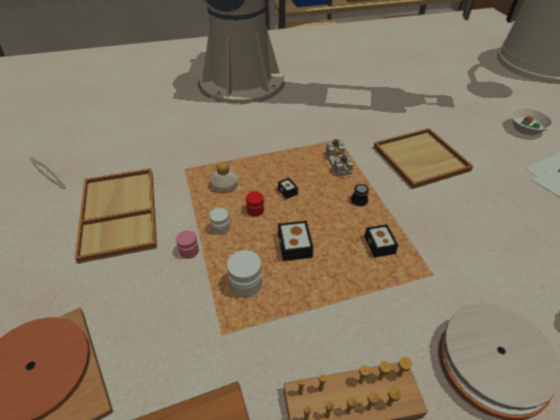

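The top view shows the cases: large at (285,167), middle at (212,148) and small at (270,235). It also shows the loupe at (206,204), the small jar at (344,205), the lamp at (330,263), the big jar at (335,137) and the block at (203,265). The long tray is at (433,250) with its wide bay nearest the robot, and the square tray is at (113,246). The scene view agrees. Red (308,217) and pink (375,186) are the decoys.

```bash
cat > h.py <<'E'
import numpy as np, cv2
from workcell import *
def cam(n):
    if n=="wrist":
        o=get_obs(); c=camera(n); T=np.array(c["tool_from_camera"]); Rw=o["ee_rot"]
        c["Rcw"]=Rw@T[:3,:3]; c["pos"]=Rw@T[:3,3]+o["eef_pos"]
    else:
        c=camera(n); c["Rcw"]=c["R"].T; c["pos"]=-c["R"].T@c["t"]
    return c
def ray(c,px,z):
    px=np.asarray(px,float).reshape(-1,2)
    d=(c["Rcw"]@np.linalg.inv(c["intrinsics"])@np.c_[px,np.ones(len(px))].T).T
    return (c["pos"]+d*((z-c["pos"][2])/d[:,2])[:,None])[:,:2]
def pix(c,P):
    p=c["intrinsics"]@(c["Rcw"].T@(np.asarray(P,float)-c["pos"])); return p[:2]/p[2]
def rect(c,cnt,z):  # centre mm, (long,short) mm, yaw of long side in deg
    w=(ray(c,cnt.reshape(-1,2)+0.0,z)*1000).astype(np.float32)
    b=cv2.boxPoints(cv2.minAreaRect(w)); e1,e2=b[1]-b[0],b[2]-b[1]
    l,s=(e1,e2) if np.linalg.norm(e1)>=np.linalg.norm(e2) else (e2,e1)
    return b.mean(0).round(1),np.linalg.norm(l).round(1),np.linalg.norm(s).round(1),round(np.degrees(np.arctan2(l[1],l[0]))%180,1)
def blobs(m,amin=30):
    return [k for k in cv2.findContours(m.astype(np.uint8)*255,cv2.RETR_EXTERNAL,cv2.CHAIN_APPROX_NONE)[0] if cv2.contourArea(k)>amin]
E
python3 - <<'E'
from h import *
c=cam("top"); im=c["image"]; hsv=cv2.cvtColor(im,cv2.COLOR_BGR2HSV); H,S,V=cv2.split(hsv)
Z={'L':((285,167),.03),'M':((212,148),.026),'S':((270,235),.022),'loupe':((206,204),.034),'sj':((344,205),.04),'big':((335,137),.06),'lamp':((330,263),.05),'block':((203,265),.02)}
reg=np.zeros(V.shape,bool); reg[112:298,190:358]=1
for nm,m in (('dark',(V<70)&reg),('white',(S<70)&(V>120)&reg)):
    for k in blobs(m,25):
        x,y,w,h=cv2.boundingRect(k); q=(x+w/2,y+h/2)
        n=min(Z,key=lambda i:np.hypot(q[0]-Z[i][0][0],q[1]-Z[i][0][1]))
        print(nm,n,q,rect(c,k,Z[n][1]))
# tray: dark brown rim
m=(V<150)&(S>100)
for k in blobs(m,1500):
    x,y,w,h=cv2.boundingRect(k); 
    if 185<y+h/2<300 and (x<160 or x>390): print('tray',(x,y,w,h),rect(c,k,.016))
for p in ((77,208),(150,206),(402,200),(402,220),(433,220),(433,242),(210,240),(344,205),(200,130)): print(p,hsv[p[1],p[0]])
big=cv2.resize(im[100:310,180:480],None,fx=2.6,fy=2.6,interpolation=cv2.INTER_CUBIC); cv2.imwrite("pics/topcrop.png",big)
cv=camera("wrist"); print(cv["tool_from_camera"],cv["intrinsics"])
E
```

```text
dark block (201.0, 278.5) (array([402.4, 147.8], dtype=float32), np.float32(24.7), np.float32(14.5), np.float32(1.5))
dark block (204.0, 249.5) (array([462.6, 144.2], dtype=float32), np.float32(25.0), np.float32(14.6), np.float32(2.5))
dark S (271.0, 234.5) (array([496.6,   5.6], dtype=float32), np.float32(39.7), np.float32(30.5), np.float32(15.7))
dark loupe (207.0, 205.0) (array([554.5, 140.1], dtype=float32), np.float32(35.7), np.float32(35.3), np.float32(2.3))
dark L (284.0, 167.5) (array([638.8, -18.8], dtype=float32), np.float32(72.5), np.float32(56.7), np.float32(173.6))
dark big (332.5, 149.0) (array([ 672.2, -115.2], dtype=float32), np.float32(46.0), np.float32(19.8), np.float32(76.6))
dark M (213.0, 148.5) (array([677.1, 133.9], dtype=float32), np.float32(58.9), np.float32(47.3), np.float32(177.8))
white block (206.5, 279.5) (array([400.7, 136.2], dtype=float32), np.float32(25.3), np.float32(10.7), np.float32(177.2))
white block (195.0, 278.5) (array([402.1, 160.3], dtype=float32), np.float32(24.6), np.float32(10.3), np.float32(1.5))
white block (203.0, 262.0) (array([437.5
[... 825 characters left out ...]
, -338.4], dtype=float32), np.float32(219.8), np.float32(141.0), np.float32(179.9))
(77, 208) [ 24  37 132]
(150, 206) [13 66 93]
(402, 200) [ 13 176 110]
(402, 220) [ 13 177 130]
(433, 220) [ 21 114 130]
(433, 242) [ 13 173 109]
(210, 240) [ 13 156  95]
(344, 205) [105  18 142]
(200, 130) [ 17 131 132]
[[-1.89570302e-04 -9.59765556e-01 -2.80802495e-01  7.80473725e-02]
 [ 9.99999979e-01 -2.02025971e-04  1.54103701e-05 -5.71137394e-04]
 [-7.15197391e-05 -2.80802486e-01  9.59765575e-01 -1.54804465e-01]
 [ 0.00000000e+00  0.00000000e+00  0.00000000e+00  1.00000000e+00]] [[311.2444551    0.         277.43380039]
 [  0.         311.2444551  206.66183741]
 [  0.           0.           1.        ]]
```

View pics/topcrop.png

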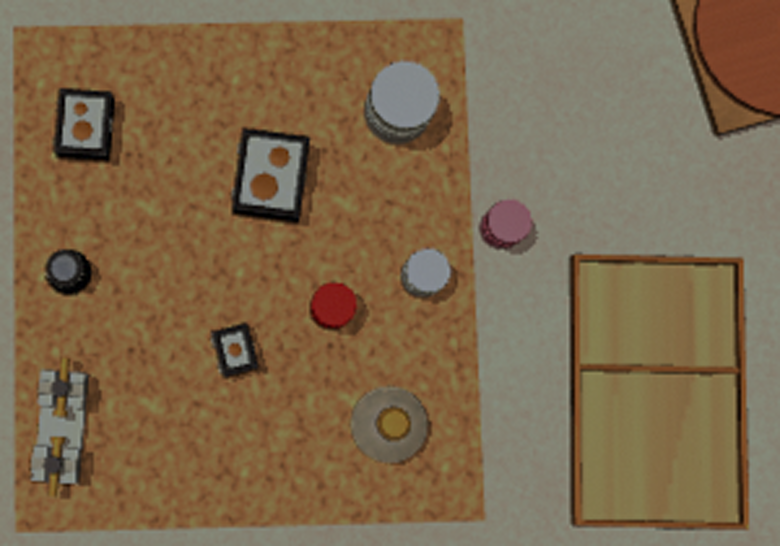

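The crop confirms the identities and the tray layout: divider on the far side, wide bay nearest the robot. First I'll go above the middle case.

Request:
{"fn": "jog_arm", "kwargs": {
  "series": [
    [0,0,0.036,-0.119,0.09],
    [0,0,0.036,-0.119,0.09],
    [0,0,0.036,-0.119,0.09],
    [-0.0284,-0.0261,0,0,0.08],
    [-0.0284,-0.0261,0,0,0.08],
    [-0.0284,-0.0261,0,0,0.08],
    [-0.0284,-0.0261,0,0,0.08],
    [-0.0284,-0.0261,0,0,0.08]
  ]
}}

```text
t: 0.87
eef_pos: [0.3822, 0.4364, 0.1204]
ee_rot: [[-0.999, 0.046, -0.0], [0.046, 0.999, -0.0], [0.0, -0.0, -1.0]]
force: [1.7, 0.1, -0.3]
width: 0.0801
```

Request:
{"fn": "jog_arm", "kwargs": {
  "series": [
    [-0.0284,-0.0261,0,0,0.08],
    [-0.0284,-0.0261,0,0,0.08],
    [-0.0284,-0.0261,0,0,0.08],
    [-0.0284,-0.0261,0,0,0.08],
    [-0.0284,-0.0261,0,0,0.08],
    [-0.0284,-0.0261,0,0,0.08],
    [-0.0284,-0.0261,0,0,0.08],
    [-0.0284,-0.0261,0,0,0.08]
  ]
}}

```text
t: 1.53
eef_pos: [0.5996, 0.2169, 0.1205]
ee_rot: [[-0.999, 0.047, -0.0], [0.047, 0.999, 0.0], [0.0, -0.0, -1.0]]
force: [0.2, 0.8, -0.1]
width: 0.0798
```

Request:
{"fn": "jog_arm", "kwargs": {
  "series": [
    [-0.0284,-0.0261,0,0,0.07],
    [-0.0284,-0.0261,0,0,0.07],
    [-0.0284,-0.0261,0,0,0.07],
    [0,0,0,0,0.07],
    [0,0,0,0,0.07]
  ]
}}

```text
t: 1.95
eef_pos: [0.6808, 0.1346, 0.1201]
ee_rot: [[-0.999, 0.05, -0.0], [0.05, 0.999, -0.0], [0.0, -0.0, -1.0]]
force: [0.4, 0.7, -0.6]
width: 0.0698
```

```bash
cat >> h.py <<'E'
def plan(x,y,z,a):  # mm, deg: roll first, then shift in the rolled tool frame
    o=get_obs(); R=o["ee_rot"]; p=o["eef_pos"]*1000; a0=np.degrees(np.arctan2(R[1,1],R[0,1])); t=np.radians(a)
    dx,dy,dz=np.array([x,y,z])-p
    print("t",round(o["t"],1),"p",p.round(1),"jaw",a0.round(1),"w",round(o["width"]*1000,1),"F",o["force"].round(1),
      "| roll",np.radians((a0-a+90)%180-90).round(3),"tx,ty,tz mm",np.round([-np.sin(t)*dx+np.cos(t)*dy,np.cos(t)*dx+np.sin(t)*dy,-dz],1))
E
python3 - <<'E'
from h import *
plan(679,136,17,87.3)
c=cam("wrist"); im=c["image"].copy()
for z in (0.026,):
    for sx,sy in ((27,22),(27,-22),(-27,-22),(-27,22),(0,0)):
        t=np.radians(177.3); q=np.array([679,136])+[np.cos(t)*sx-np.sin(t)*sy,np.sin(t)*sx+np.cos(t)*sy]
        u=pix(c,[q[0]/1000,q[1]/1000,z]); cv2.circle(im,tuple(int(v) for v in u),3,(0,255,0),1)
cv2.imwrite("pics/w1.png",im)
E
```

```text
t 1.9 p [680.8 134.6 120.1] jaw 87.1 w 69.8 F [ 0.4  0.7 -0.6] | roll -0.003 tx,ty,tz mm [  1.9   1.3 103.1]
```

View pics/w1.png

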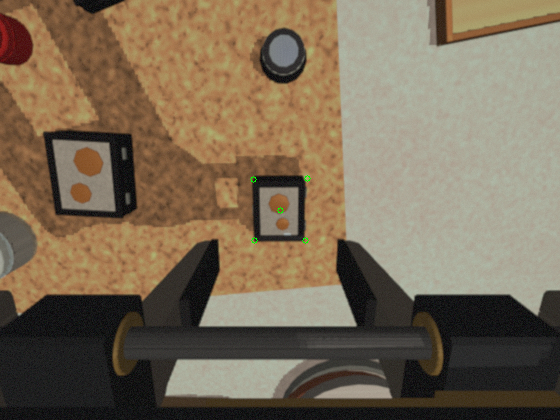

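The wrist view shows the middle case at (280,210), with the projected corners on its lid edges to about 2 mm. Descending and gripping.

Request:
{"fn": "jog_arm", "kwargs": {
  "series": [
    [0.002,0.0015,0.035,0,0.07],
    [0,0,0.035,0,0.07],
    [0,0,0.025,0,0.07],
    [0,0,0.007,0,0.07],
    [0,0,0,0,0.07],
    [0,0,0,0,0.02],
    [0,0,0,0,0.02],
    [0,0,0,0,0.02]
  ]
}}

```text
t: 2.67
eef_pos: [0.6786, 0.1386, 0.02]
ee_rot: [[-0.999, 0.046, 0.002], [0.046, 0.999, 0.0], [-0.002, 0.0, -1.0]]
force: [0.4, 1.0, -0.1]
width: 0.0519
```

Request:
{"fn": "jog_arm", "kwargs": {
  "series": [
    [0,0,0,0,0.02],
    [0,0,0,0,0.02],
    [0,0,-0.01,0,0.02],
    [0,0,-0.03,-0.09,0.02],
    [0,0,-0.03,-0.09,0.02],
    [0,0,-0.03,0,0.02],
    [0,0,0,0,0.02]
  ]
}}

```text
t: 3.25
eef_pos: [0.6816, 0.1385, 0.1258]
ee_rot: [[-0.991, -0.133, 0.009], [-0.133, 0.991, 0.002], [-0.009, 0.001, -1.0]]
force: [1.2, -0.9, -0.4]
width: 0.0437
```

Run:
```python
from h import *
plan(500,340.5,23,97.7)
```

```text
t 3.2 p [681.6 138.5 125.8] jaw 97.6 w 43.7 F [ 1.2 -0.9 -0.4] | roll -0.001 tx,ty,tz mm [152.9 224.5 102.8]
```

Request:
{"fn": "jog_arm", "kwargs": {
  "series": [
    [0.0191,0.0281,0,0,0.02],
    [0.0191,0.0281,0,0,0.02],
    [0.0191,0.0281,0,0,0.02],
    [0.0191,0.0281,0,0,0.02],
    [0.0191,0.0281,0,0,0.02],
    [0.0191,0.0281,0,0,0.02],
    [0.0191,0.0281,0,0,0.02],
    [0.0191,0.0281,0,0,0.02]
  ]
}}

```text
t: 3.92
eef_pos: [0.4953, 0.3413, 0.1187]
ee_rot: [[-0.991, -0.132, -0.0], [-0.132, 0.991, -0.0], [0.0, -0.0, -1.0]]
force: [0.1, 0.3, -2.1]
width: 0.0434
```

Request:
{"fn": "jog_arm", "kwargs": {
  "series": [
    [0,0,0,0,0.02],
    [0,0,0,0,0.02],
    [0,0,0,0,0.02],
    [0,0,0,0,0.02]
  ]
}}

```text
t: 4.25
eef_pos: [0.4975, 0.3396, 0.1186]
ee_rot: [[-0.991, -0.132, 0.0], [-0.132, 0.991, -0.0], [-0.0, -0.0, -1.0]]
force: [0.7, 0.2, -1.3]
width: 0.044
```

Run:
```python
from h import *
plan(500,340.5,24,97.7)
c=cam("wrist"); cv2.imwrite("pics/w2.png",c["image"])
```

```text
t 4.2 p [497.5 339.6 118.6] jaw 97.6 w 44.0 F [ 0.7  0.2 -1.3] | roll -0.002 tx,ty,tz mm [-2.6  0.5 94.6]
```

View pics/w2.png

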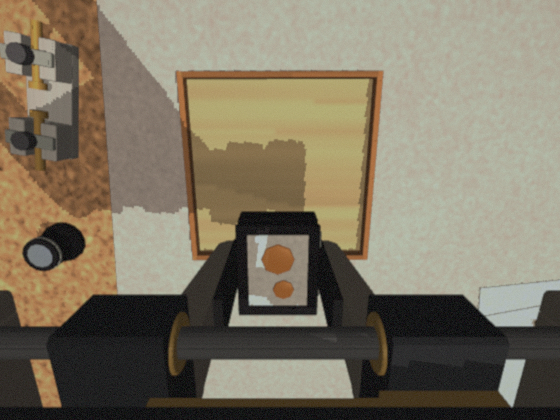

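The wrist view shows the middle case held level at (278,265), square to the tray, with the tray wall edges aligned. Lowering it.

Request:
{"fn": "jog_arm", "kwargs": {
  "series": [
    [-0.0025,0,0.03,0,0.02],
    [0,0,0.03,0,0.02],
    [0,0,0.022,0,0.02],
    [0,0,0.008,0,0.02],
    [0,0,0.003,0,0.02],
    [0,0,0,0,0.02],
    [0,0,0,0,0.02]
  ]
}}

```text
t: 4.88
eef_pos: [0.5002, 0.3405, 0.0262]
ee_rot: [[-0.991, -0.132, 0.001], [-0.132, 0.991, 0.0], [-0.001, 0.0, -1.0]]
force: [-0.2, -0.4, -0.8]
width: 0.0438
```

Run:
```python
from h import *
plan(640.5,-18,120,83.7)
```

```text
t 4.9 p [500.2 340.5  26.2] jaw 97.6 w 43.8 F [-0.2 -0.4 -0.8] | roll 0.242 tx,ty,tz mm [-178.8 -340.9  -93.8]
```

Request:
{"fn": "jog_arm", "kwargs": {
  "series": [
    [0,0,0,0,0.02],
    [0,0,0,0,0.02],
    [0,0,0,0,0.02]
  ]
}}

```text
t: 5.13
eef_pos: [0.4996, 0.3409, 0.0262]
ee_rot: [[-0.991, -0.133, 0.001], [-0.133, 0.991, 0.001], [-0.001, 0.0, -1.0]]
force: [0.3, -0.2, -1.3]
width: 0.0436
```

Request:
{"fn": "jog_arm", "kwargs": {
  "series": [
    [0,0,0.001,0,0.02],
    [0,0,0,0,0.02],
    [0,0,0,0,0.02]
  ]
}}

```text
t: 5.38
eef_pos: [0.4993, 0.3408, 0.0247]
ee_rot: [[-0.991, -0.133, 0.0], [-0.133, 0.991, 0.0], [-0.0, 0.0, -1.0]]
force: [-0.0, -0.5, -0.4]
width: 0.0439
```

Request:
{"fn": "jog_arm", "kwargs": {
  "series": [
    [0,0,0.0015,0,0.02],
    [0,0,0,0,0.02],
    [0,0,0,0,0.02]
  ]
}}

```text
t: 5.63
eef_pos: [0.4993, 0.3409, 0.0245]
ee_rot: [[-0.991, -0.133, 0.0], [-0.133, 0.991, 0.0], [-0.0, -0.0, -1.0]]
force: [-3.9, -3.8, 15.3]
width: 0.0438
```

In contact with the tray floor. Releasing, then over to the large case.

Request:
{"fn": "jog_arm", "kwargs": {
  "series": [
    [0,0,0,0,0.06],
    [0,0,0,0,0.06],
    [0,0,0,0,0.06],
    [0,0,0,0,0.06],
    [0,0,-0.02,0,0.06],
    [0,0,-0.04,0.121,0.06],
    [0,0,-0.035,0.121,0.08],
    [0,0,0,0,0.08]
  ]
}}

```text
t: 6.3
eef_pos: [0.5024, 0.343, 0.1244]
ee_rot: [[-0.993, 0.116, 0.008], [0.116, 0.993, 0.005], [-0.007, 0.006, -1.0]]
force: [0.4, 1.4, 1.1]
width: 0.0716
```

Request:
{"fn": "jog_arm", "kwargs": {
  "series": [
    [-0.0163,-0.031,0,0,0.08],
    [-0.0163,-0.031,0,0,0.08],
    [-0.0163,-0.031,0,0,0.08],
    [-0.0163,-0.031,0,0,0.08],
    [-0.0163,-0.031,0,0,0.08],
    [-0.0163,-0.031,0,0,0.08],
    [-0.0163,-0.031,0,0,0.08],
    [-0.0163,-0.031,0,0,0.08]
  ]
}}

```text
t: 6.97
eef_pos: [0.6021, 0.0784, 0.1176]
ee_rot: [[-0.994, 0.108, -0.0], [0.108, 0.994, -0.0], [0.0, -0.0, -1.0]]
force: [0.9, 0.1, -0.1]
width: 0.08
```

Request:
{"fn": "jog_arm", "kwargs": {
  "series": [
    [-0.0163,-0.031,0,0,0.08],
    [-0.0163,-0.031,0,0,0.08],
    [-0.0163,-0.031,0,0,0.08],
    [0,0,0,0,0.08],
    [0,0,0,0,0.08],
    [0,0,0,0,0.08]
  ]
}}

```text
t: 7.47
eef_pos: [0.6398, -0.0175, 0.1174]
ee_rot: [[-0.994, 0.109, -0.001], [0.109, 0.994, 0.0], [0.001, 0.0, -1.0]]
force: [-0.1, 0.5, 1.1]
width: 0.0799
```

Run:
```python
from h import *
plan(640.5,-18,20,83.7)
c=cam("wrist"); im=c["image"]; H,S,V=cv2.split(cv2.cvtColor(im,cv2.COLOR_BGR2HSV))
u=pix(c,[.6405,-.018,.03]); print(u)
for k in blobs((S<90)&(V>90),200):
    if cv2.pointPolygonTest(k,tuple(map(float,u)),False)>=0: print(rect(c,k,.03))
```

```text
t 7.5 p [639.8 -17.5 117.4] jaw 83.7 w 79.9 F [-0.1  0.5  1.1] | roll 0.001 tx,ty,tz mm [-0.7 -0.5 97.4]
[277.99882922 216.29415222]
(array([640.9, -20.1], dtype=float32), np.float32(55.1), np.float32(44.5), np.float32(173.7))
```

Request:
{"fn": "jog_arm", "kwargs": {
  "series": [
    [-0.001,-0.001,0.03,0,0.08],
    [0,0,0.03,0,0.08],
    [0,0,0.027,0,0.08],
    [0,0,0.01,0,0.08],
    [0,0,0,0,0.08],
    [0,0,0,0,0.03],
    [0,0,0,0,0.03],
    [0,0,0,0,0.03]
  ]
}}

```text
t: 8.18
eef_pos: [0.6426, -0.0186, 0.0229]
ee_rot: [[-0.994, 0.108, 0.003], [0.108, 0.994, -0.0], [-0.003, 0.0, -1.0]]
force: [0.3, -0.5, -0.2]
width: 0.0623
```

Request:
{"fn": "jog_arm", "kwargs": {
  "series": [
    [0,0,0,0,0.03],
    [0,0,0,0,0.03],
    [0,0,0,0,0.03]
  ]
}}

```text
t: 8.43
eef_pos: [0.6424, -0.0187, 0.0227]
ee_rot: [[-0.994, 0.109, 0.002], [0.109, 0.994, 0.0], [-0.002, 0.0, -1.0]]
force: [-1.3, 1.1, 7.7]
width: 0.0557
```

Request:
{"fn": "jog_arm", "kwargs": {
  "series": [
    [0,0,-0.01,0,0.03],
    [0,0,-0.03,-0.055,0.03],
    [0,0,-0.03,-0.055,0.03],
    [0,0,-0.03,0,0.03],
    [0,0,0,0,0.03],
    [0,0,0,0,0.03]
  ]
}}

```text
t: 8.93
eef_pos: [0.6426, -0.0189, 0.1237]
ee_rot: [[-1.0, -0.001, 0.004], [-0.001, 1.0, -0.0], [-0.004, -0.0, -1.0]]
force: [1.0, 0.2, -1.7]
width: 0.0559
```

Run:
```python
from h import *
plan(429,-338.4,25,90)
```

```text
t 8.9 p [642.6 -18.9 123.7] jaw 90.1 w 55.9 F [ 1.   0.2 -1.7] | roll 0.001 tx,ty,tz mm [ 213.6 -319.5   98.7]
```

Request:
{"fn": "jog_arm", "kwargs": {
  "series": [
    [0.0178,-0.0266,0,0,0.03],
    [0.0178,-0.0266,0,0,0.03],
    [0.0178,-0.0266,0,0,0.03],
    [0.0178,-0.0266,0,0,0.03],
    [0.0178,-0.0266,0,0,0.03],
    [0.0178,-0.0266,0,0,0.03],
    [0.0178,-0.0266,0,0,0.03],
    [0.0178,-0.0266,0,0,0.03]
  ]
}}

```text
t: 9.6
eef_pos: [0.4971, -0.2324, 0.1199]
ee_rot: [[-1.0, -0.001, -0.002], [-0.001, 1.0, 0.001], [0.002, 0.001, -1.0]]
force: [0.8, -0.0, -0.8]
width: 0.0557
```

Request:
{"fn": "jog_arm", "kwargs": {
  "series": [
    [0.0178,-0.0266,0,0,0.03],
    [0.0178,-0.0266,0,0,0.03],
    [0.0178,-0.0266,0,0,0.03],
    [0.0178,-0.0266,0,0,0.03],
    [0,0,0,0,0.03],
    [0,0,0,0,0.03],
    [0,0,0,0,0.03]
  ]
}}

```text
t: 10.18
eef_pos: [0.4276, -0.3376, 0.1203]
ee_rot: [[-1.0, -0.0, -0.001], [-0.0, 1.0, 0.001], [0.001, 0.001, -1.0]]
force: [-0.1, 0.5, -2.3]
width: 0.0557
```

Run:
```python
from h import *
plan(429,-338.4,28,90)
c=cam("wrist"); cv2.imwrite("pics/w3.png",c["image"])
```

```text
t 10.2 p [ 427.6 -337.6  120.3] jaw 90.0 w 55.7 F [-0.1  0.5 -2.3] | roll 0.0 tx,ty,tz mm [-1.4 -0.8 92.3]
```

View pics/w3.png

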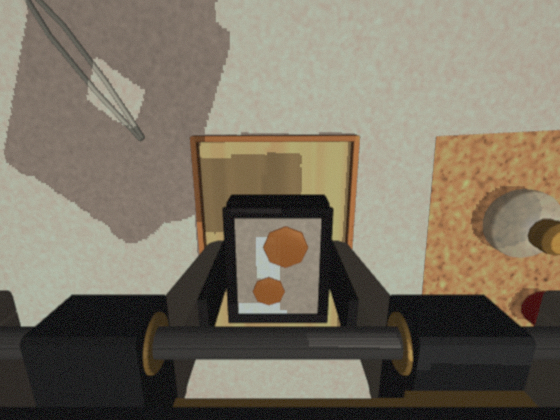

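The wrist view shows the large case held level at (277,260), centred between the tray's side walls (195 to 357) and square to the bay. Lowering.

Request:
{"fn": "jog_arm", "kwargs": {
  "series": [
    [-0.0015,-0.001,0.03,0,0.03],
    [0,0,0.03,0,0.03],
    [0,0,0.022,0,0.03],
    [0,0,0.008,0,0.03],
    [0,0,0.001,0,0.03],
    [0,0,0.001,0,0.03],
    [0,0,0,0,0.03],
    [0,0,0,0,0.03]
  ]
}}

```text
t: 10.9
eef_pos: [0.4304, -0.3395, 0.0302]
ee_rot: [[-1.0, -0.002, 0.001], [-0.002, 1.0, -0.001], [-0.001, -0.001, -1.0]]
force: [-0.1, 0.1, -0.6]
width: 0.0554
```

Request:
{"fn": "jog_arm", "kwargs": {
  "series": [
    [0,0,0.001,0,0.03],
    [0,0,0,0,0.03],
    [0,0,0,0,0.03]
  ]
}}

```text
t: 11.15
eef_pos: [0.4297, -0.3394, 0.0285]
ee_rot: [[-1.0, -0.001, 0.001], [-0.001, 1.0, -0.0], [-0.001, -0.0, -1.0]]
force: [0.1, 0.6, -1.0]
width: 0.0555
```

Request:
{"fn": "jog_arm", "kwargs": {
  "series": [
    [0,0,0.0015,0,0.03],
    [0,0,0,0,0.03],
    [0,0,0,0,0.03]
  ]
}}

```text
t: 11.4
eef_pos: [0.4299, -0.3396, 0.0274]
ee_rot: [[-1.0, -0.001, 0.001], [-0.001, 1.0, -0.001], [-0.001, -0.001, -1.0]]
force: [-1.0, 0.3, 7.4]
width: 0.0559
```

Request:
{"fn": "jog_arm", "kwargs": {
  "series": [
    [0,0,0,0,0.07],
    [0,0,0,0,0.07],
    [0,0,0,0,0.07],
    [0,0,0,0,0.07],
    [0,0,-0.02,0,0.07],
    [0,0,-0.035,-0.091,0.07],
    [0,0,-0.035,-0.091,0.06],
    [0,0,0,-0.092,0.06]
  ]
}}

```text
t: 12.07
eef_pos: [0.4323, -0.3414, 0.1223]
ee_rot: [[-0.961, -0.276, 0.006], [-0.276, 0.961, -0.005], [-0.005, -0.007, -1.0]]
force: [1.4, -1.5, 0.8]
width: 0.0606
```

Request:
{"fn": "jog_arm", "kwargs": {
  "series": [
    [-0.0132,0.0263,0,0,0.06],
    [-0.0132,0.0263,0,0,0.06],
    [-0.0132,0.0263,0,0,0.06],
    [-0.0132,0.0263,0,0,0.06],
    [-0.0132,0.0263,0,0,0.06],
    [-0.0132,0.0263,0,0,0.06],
    [-0.0132,0.0263,0,0,0.06],
    [-0.0132,0.0263,0,0,0.06]
  ]
}}

```text
t: 12.73
eef_pos: [0.474, -0.1067, 0.1166]
ee_rot: [[-0.962, -0.272, -0.0], [-0.272, 0.962, -0.0], [0.0, -0.0, -1.0]]
force: [0.6, -0.5, 0.5]
width: 0.0599
```

Request:
{"fn": "jog_arm", "kwargs": {
  "series": [
    [-0.0132,0.0263,0,0,0.06],
    [-0.0132,0.0263,0,0,0.06],
    [-0.0132,0.0263,0,0,0.06],
    [-0.0132,0.0263,0,0,0.06],
    [0,0,0,0,0.06],
    [0,0,0,0,0.06],
    [0,0,0,0,0.06]
  ]
}}

```text
t: 13.32
eef_pos: [0.496, 0.0072, 0.1164]
ee_rot: [[-0.962, -0.273, -0.0], [-0.273, 0.962, -0.0], [0.001, -0.0, -1.0]]
force: [-0.9, -0.2, 0.0]
width: 0.0599
```

Run:
```python
from h import *
plan(496.8,6.5,17,105.7)
c=cam("wrist"); im=c["image"]; H,S,V=cv2.split(cv2.cvtColor(im,cv2.COLOR_BGR2HSV))
u=pix(c,[.4968,.0065,.022]); print(u)
for k in blobs((S<90)&(V>90),100):
    if cv2.pointPolygonTest(k,tuple(map(float,u)),True)>-15: print(rect(c,k,.022))
```

```text
t 13.3 p [496.    7.2 116.4] jaw 105.8 w 59.9 F [-0.9 -0.2  0. ] | roll 0.002 tx,ty,tz mm [-0.6 -0.9 99.4]
[277.91459215 214.00775351]
(array([497. ,   4.9], dtype=float32), np.float32(25.5), np.float32(18.7), np.float32(15.8))
```

Request:
{"fn": "jog_arm", "kwargs": {
  "series": [
    [-0.0005,-0.001,0.03,0,0.06],
    [0,0,0.03,0,0.06],
    [0,0,0.028,0,0.06],
    [0,0,0.012,0,0.06],
    [0,0,0,0,0.06],
    [0,0,0,0,0.01],
    [0,0,0,0,0.01],
    [0,0,0,0,0.01]
  ]
}}

```text
t: 14.03
eef_pos: [0.497, 0.0058, 0.0167]
ee_rot: [[-0.963, -0.271, 0.0], [-0.271, 0.963, -0.0], [-0.0, -0.0, -1.0]]
force: [-0.4, -0.2, 0.1]
width: 0.0417
```

Request:
{"fn": "jog_arm", "kwargs": {
  "series": [
    [0,0,0,0,0.01],
    [0,0,0,0,0.01],
    [0,0,0,0,0.01],
    [0,0,0,0,0.01]
  ]
}}

```text
t: 14.37
eef_pos: [0.4971, 0.0066, 0.0168]
ee_rot: [[-0.962, -0.272, 0.0], [-0.272, 0.962, -0.0], [-0.0, -0.0, -1.0]]
force: [0.4, -1.3, 2.3]
width: 0.0294
```

Request:
{"fn": "jog_arm", "kwargs": {
  "series": [
    [0,0,-0.01,0,0.01],
    [0,0,-0.03,0.091,0.01],
    [0,0,-0.03,0.091,0.01],
    [0,0,-0.04,0.092,0.01],
    [0,0,0,0,0.01],
    [0,0,0,0,0.01]
  ]
}}

```text
t: 14.87
eef_pos: [0.4987, 0.0068, 0.1292]
ee_rot: [[-1.0, -0.002, 0.005], [-0.002, 1.0, 0.0], [-0.005, 0.0, -1.0]]
force: [0.4, 0.3, -0.4]
width: 0.0296
```

Run:
```python
from h import *
c=cam("top"); im=c["image"]; H,S,V=cv2.split(cv2.cvtColor(im,cv2.COLOR_BGR2HSV))
reg=np.zeros(V.shape,bool); reg[195:310,395:475]=1
for n,m in (("dark",V<70),("white",(S<70)&(V>100))):
    for k in blobs(m&reg,60): print(n,cv2.boundingRect(k),rect(c,k,.035))
plan(429.9,-339.6,50,90)
cv2.imwrite("pics/top1.png",cv2.resize(im,(800,600)))
```

```text
dark (420, 255, 31, 34) (array([ 429.2, -335.6], dtype=float32), np.float32(68.0), np.float32(62.2), np.float32(179.7))
white (395, 195, 80, 115) (array([ 470.3, -335.9], dtype=float32), np.float32(239.6), np.float32(166.2), np.float32(180.0))
t 14.9 p [497.3   6.8 127.5] jaw 90.1 w 29.5 F [-0.8 -0.2 -1. ] | roll 0.002 tx,ty,tz mm [  67.4 -346.4   77.5]
```

View pics/top1.png

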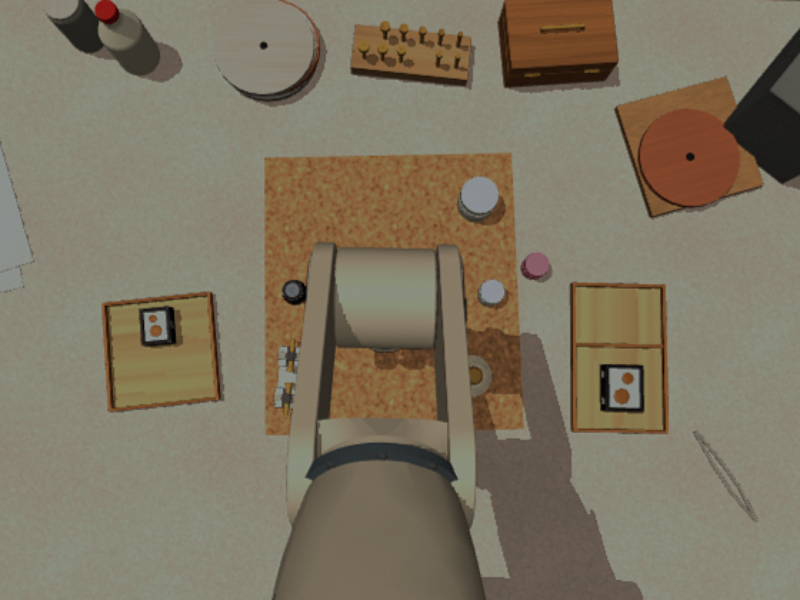

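The top view shows the middle case in the square tray and the large case in the wide bay, long side along the tray and square. The other objects are untouched. Carrying the small case over.

Request:
{"fn": "jog_arm", "kwargs": {
  "series": [
    [0.0057,-0.0288,0,0,0.01],
    [0.0057,-0.0288,0,0,0.01],
    [0.0057,-0.0288,0,0,0.01],
    [0.0057,-0.0288,0,0,0.01],
    [0.0057,-0.0288,0,0,0.01],
    [0.0057,-0.0288,0,0,0.01],
    [0.0057,-0.0288,0,0,0.01],
    [0.0057,-0.0288,0,0,0.01]
  ]
}}

```text
t: 15.58
eef_pos: [0.45, -0.2245, 0.1249]
ee_rot: [[-1.0, -0.002, -0.003], [-0.002, 1.0, 0.001], [0.003, 0.001, -1.0]]
force: [1.2, -0.1, -0.3]
width: 0.0296
```

Request:
{"fn": "jog_arm", "kwargs": {
  "series": [
    [0.0057,-0.0288,0,0,0.01],
    [0.0057,-0.0288,0,0,0.01],
    [0.0057,-0.0288,0,0,0.01],
    [0.0057,-0.0288,0,0,0.01],
    [0,0,0,0,0.01],
    [0,0,0,0,0.01],
    [0,0,0,0,0.01],
    [0,0,0,0,0.01]
  ]
}}

```text
t: 16.25
eef_pos: [0.4286, -0.3376, 0.1257]
ee_rot: [[-1.0, -0.002, -0.002], [-0.002, 1.0, 0.001], [0.002, 0.001, -1.0]]
force: [-0.2, -0.1, 0.1]
width: 0.0299
```

Run:
```python
from h import *
plan(429,-339.2,52,90)
c=cam("wrist"); cv2.imwrite("pics/w4.png",c["image"])
```

```text
t 16.2 p [ 428.6 -337.6  125.7] jaw 90.1 w 29.9 F [-0.2 -0.1  0.1] | roll 0.002 tx,ty,tz mm [-0.4 -1.6 73.7]
```

View pics/w4.png

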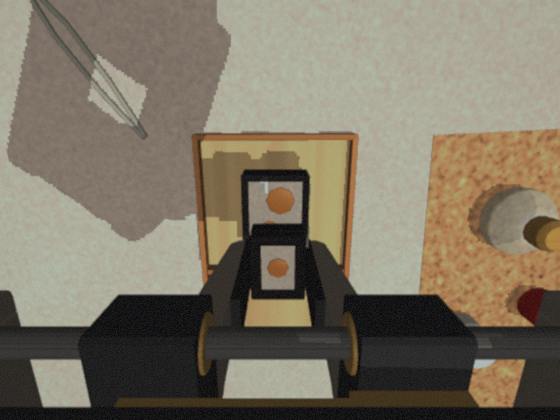

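The wrist view shows the small case level at (277,265), over the large case (columns 242 to 309), with sides parallel. It needs the computed −1.6 mm shift in y. Lowering.

Request:
{"fn": "jog_arm", "kwargs": {
  "series": [
    [0,-0.0015,0.03,0,0.01],
    [0,0,0.025,0,0.01],
    [0,0,0.01,0,0.01],
    [0,0,0.005,0,0.01],
    [0,0,0.001,0,0.01],
    [0,0,0,0,0.01],
    [0,0,0,0,0.01],
    [0,0,0,0,0.01]
  ]
}}

```text
t: 16.97
eef_pos: [0.4297, -0.3409, 0.0567]
ee_rot: [[-1.0, -0.001, 0.001], [-0.001, 1.0, -0.001], [-0.001, -0.001, -1.0]]
force: [-0.4, 0.2, -0.7]
width: 0.0299
```

Request:
{"fn": "jog_arm", "kwargs": {
  "series": [
    [0,0,0.001,0,0.01],
    [0,0,0,0,0.01],
    [0,0,0,0,0.01]
  ]
}}

```text
t: 17.22
eef_pos: [0.4291, -0.3406, 0.0549]
ee_rot: [[-1.0, -0.001, 0.0], [-0.001, 1.0, -0.0], [-0.0, -0.0, -1.0]]
force: [0.1, 0.5, -1.2]
width: 0.0299
```

Request:
{"fn": "jog_arm", "kwargs": {
  "series": [
    [0,0.001,0.0015,0,0.01],
    [0,0,0,0,0.01],
    [0,0,0,0,0.01]
  ]
}}

```text
t: 17.47
eef_pos: [0.4289, -0.3394, 0.053]
ee_rot: [[-1.0, -0.001, -0.0], [-0.001, 1.0, 0.0], [0.0, 0.0, -1.0]]
force: [-0.2, 0.8, -0.9]
width: 0.0296
```

Request:
{"fn": "jog_arm", "kwargs": {
  "series": [
    [0,0,0.001,0,0.01],
    [0,0,0,0,0.01],
    [0,0,0,0,0.01]
  ]
}}

```text
t: 17.72
eef_pos: [0.429, -0.3394, 0.052]
ee_rot: [[-1.0, -0.001, -0.0], [-0.001, 1.0, 0.0], [0.0, 0.0, -1.0]]
force: [-0.6, 0.2, -0.4]
width: 0.0299
```

Request:
{"fn": "jog_arm", "kwargs": {
  "series": [
    [0,0,0.001,0,0.01],
    [0,0,0,0,0.01],
    [0,0,0,0,0.01]
  ]
}}

```text
t: 17.97
eef_pos: [0.4291, -0.3395, 0.0517]
ee_rot: [[-1.0, -0.001, 0.0], [-0.001, 1.0, -0.0], [-0.0, -0.0, -1.0]]
force: [-1.7, 1.6, 8.8]
width: 0.0299
```

Contact. Releasing, then to the loupe.

Request:
{"fn": "jog_arm", "kwargs": {
  "series": [
    [0,0,0,0,0.05],
    [0,0,0,0,0.05],
    [0,0,0,0,0.05],
    [0,0,0,0,0.05],
    [0,0,-0.02,0,0.05],
    [0,0,-0.025,0,0.05],
    [0,0,-0.025,0,0.06],
    [0,0,0,0,0.06]
  ]
}}

```text
t: 18.63
eef_pos: [0.4311, -0.3412, 0.1251]
ee_rot: [[-1.0, -0.001, 0.005], [-0.001, 1.0, -0.004], [-0.005, -0.004, -1.0]]
force: [-0.4, -1.6, 0.8]
width: 0.0596
```

Request:
{"fn": "jog_arm", "kwargs": {
  "series": [
    [-0.0084,0.032,0,0,0.06],
    [-0.0084,0.032,0,0,0.06],
    [-0.0084,0.032,0,0,0.06],
    [-0.0084,0.032,0,0,0.06],
    [-0.0084,0.032,0,0,0.06],
    [-0.0084,0.032,0,0,0.06],
    [-0.0084,0.032,0,0,0.06],
    [-0.0084,0.032,0,0,0.06]
  ]
}}

```text
t: 19.3
eef_pos: [0.4958, -0.0818, 0.1206]
ee_rot: [[-1.0, -0.001, -0.0], [-0.001, 1.0, 0.0], [0.0, 0.0, -1.0]]
force: [0.5, -0.1, 0.2]
width: 0.06
```

Request:
{"fn": "jog_arm", "kwargs": {
  "series": [
    [-0.0084,0.032,0,0,0.06],
    [-0.0084,0.032,0,0,0.06],
    [-0.0084,0.032,0,0,0.06],
    [-0.0084,0.032,0,0,0.06],
    [-0.0084,0.032,0,0,0.06],
    [-0.0084,0.032,0,0,0.06],
    [-0.0084,0.032,0,0,0.06],
    [0,0,0,0,0.06]
  ]
}}

```text
t: 19.97
eef_pos: [0.5559, 0.1454, 0.1207]
ee_rot: [[-1.0, -0.004, 0.002], [-0.004, 1.0, 0.002], [-0.002, 0.002, -1.0]]
force: [-0.2, -0.8, 0.7]
width: 0.0599
```

Request:
{"fn": "jog_arm", "kwargs": {
  "series": [
    [0,0,0,0,0.06],
    [0,0,0,0,0.06]
  ]
}}

```text
t: 20.13
eef_pos: [0.5537, 0.1402, 0.1204]
ee_rot: [[-1.0, -0.002, -0.001], [-0.002, 1.0, -0.001], [0.001, -0.001, -1.0]]
force: [0.5, 0.5, -0.3]
width: 0.06
```

Run:
```python
from h import *
plan(555,140,30,90)
c=cam("wrist"); im=c["image"].copy()
for z,r in ((.034,15),(0,19)):
    for a in np.arange(0,360,30):
        u=pix(c,[.555+r/1000*np.cos(np.radians(a)),.14+r/1000*np.sin(np.radians(a)),z]); cv2.circle(im,tuple(int(v) for v in u),1,(0,255,0),-1)
print(pix(c,[.555,.14,.034]))
cv2.imwrite("pics/w5.png",im)
```

```text
t 20.1 p [553.7 140.2 120.4] jaw 90.1 w 60.0 F [ 0.5  0.5 -0.3] | roll 0.002 tx,ty,tz mm [-1.3 -0.2 90.4]
[278.50818846 217.52153026]
```

View pics/w5.png

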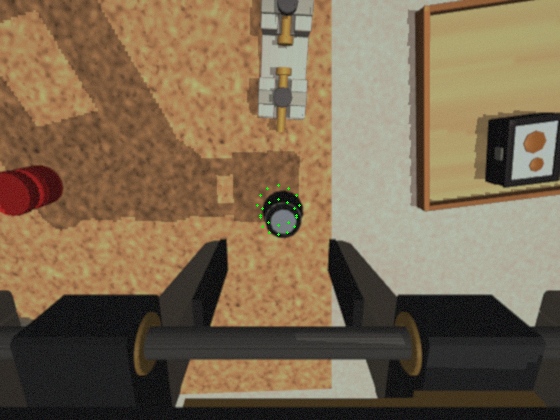

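The loupe's lens is at (283,222) against the predicted (278.5,217.5), so its true centre is about (558.7, 143.6). I'll correct for this in the descent.

Request:
{"fn": "jog_arm", "kwargs": {
  "series": [
    [-0.005,0.0034,0.03,0,0.06],
    [0,0,0.03,0,0.06],
    [0,0,0.024,0,0.06],
    [0,0,0.006,0,0.06],
    [0,0,0,0,0.06],
    [0,0,0,0,0.01],
    [0,0,0,0,0.01],
    [0,0,0,0,0.01]
  ]
}}

```text
t: 20.85
eef_pos: [0.5605, 0.1441, 0.0327]
ee_rot: [[-1.0, -0.001, 0.002], [-0.001, 1.0, 0.001], [-0.002, 0.001, -1.0]]
force: [0.4, 0.6, -0.5]
width: 0.0422
```

Request:
{"fn": "jog_arm", "kwargs": {
  "series": [
    [0,0,0,0,0.01],
    [0,0,0,0,0.01],
    [0,0,0,0,0.01],
    [0,0,0,0,0.01]
  ]
}}

```text
t: 21.18
eef_pos: [0.56, 0.1443, 0.0321]
ee_rot: [[-1.0, -0.001, 0.001], [-0.001, 1.0, 0.0], [-0.001, 0.0, -1.0]]
force: [-1.7, -1.1, 7.6]
width: 0.0282
```

Request:
{"fn": "jog_arm", "kwargs": {
  "series": [
    [0,0,-0.01,0,0.01],
    [0,0,-0.03,0,0.01],
    [0,0,-0.03,0,0.01],
    [0,0,-0.02,0,0.01],
    [0,0,0,0,0.01],
    [0,0,0,0,0.01]
  ]
}}

```text
t: 21.68
eef_pos: [0.5602, 0.1443, 0.1226]
ee_rot: [[-1.0, -0.001, 0.003], [-0.001, 1.0, 0.001], [-0.003, 0.001, -1.0]]
force: [0.3, 0.7, -0.9]
width: 0.0285
```

Run:
```python
from h import *
plan(536,-338.4,36,90)
c=cam("wrist"); cv2.imwrite("pics/w6.png",c["image"])
```

```text
t 21.7 p [560.2 144.3 122.6] jaw 90.1 w 28.5 F [ 0.3  0.7 -0.9] | roll 0.001 tx,ty,tz mm [  24.2 -482.7   86.6]
```

View pics/w6.png

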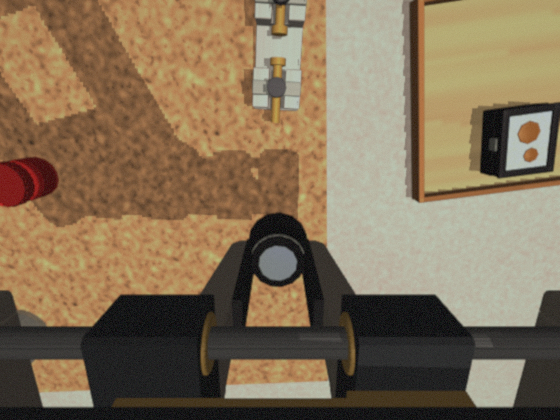

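The loupe is held upright at (278,255). Carrying it to the narrow bay.

Request:
{"fn": "jog_arm", "kwargs": {
  "series": [
    [0.0016,-0.0322,0,0,0.01],
    [0.0016,-0.0322,0,0,0.01],
    [0.0016,-0.0322,0,0,0.01],
    [0.0016,-0.0322,0,0,0.01],
    [0.0016,-0.0322,0,0,0.01],
    [0.0016,-0.0322,0,0,0.01],
    [0.0016,-0.0322,0,0,0.01],
    [0.0016,-0.0322,0,0,0.01]
  ]
}}

```text
t: 22.4
eef_pos: [0.5454, -0.1148, 0.1194]
ee_rot: [[-1.0, -0.001, -0.003], [-0.001, 1.0, 0.001], [0.003, 0.001, -1.0]]
force: [-0.2, 0.1, -0.3]
width: 0.0285
```

Request:
{"fn": "jog_arm", "kwargs": {
  "series": [
    [0.0016,-0.0322,0,0,0.01],
    [0.0016,-0.0322,0,0,0.01],
    [0.0016,-0.0322,0,0,0.01],
    [0.0016,-0.0322,0,0,0.01],
    [0.0016,-0.0322,0,0,0.01],
    [0.0016,-0.0322,0,0,0.01],
    [0.0016,-0.0322,0,0,0.01],
    [0,0,0,0,0.01]
  ]
}}

```text
t: 23.07
eef_pos: [0.5349, -0.3436, 0.1194]
ee_rot: [[-1.0, 0.002, -0.001], [0.002, 1.0, -0.001], [0.001, -0.001, -1.0]]
force: [-0.7, 0.7, -0.1]
width: 0.0284
```

Request:
{"fn": "jog_arm", "kwargs": {
  "series": [
    [0,0,0,0,0.01],
    [0,0,0,0,0.01],
    [0,0,0.03,0,0.01],
    [0,0,0.03,0,0.01],
    [0,0,0.015,0,0.01],
    [0,0,0.005,0,0.01],
    [0,0,0,0,0.01],
    [0,0,0,0,0.01]
  ]
}}

```text
t: 23.73
eef_pos: [0.5364, -0.3382, 0.0415]
ee_rot: [[-1.0, -0.002, -0.0], [-0.002, 1.0, 0.0], [0.0, 0.0, -1.0]]
force: [0.3, -0.7, -0.3]
width: 0.0284
```

Request:
{"fn": "jog_arm", "kwargs": {
  "series": [
    [0,0,0,0,0.01],
    [0,0,0,0,0.01]
  ]
}}

```text
t: 23.9
eef_pos: [0.5369, -0.3392, 0.0425]
ee_rot: [[-1.0, -0.001, 0.002], [-0.001, 1.0, -0.001], [-0.002, -0.001, -1.0]]
force: [-0.3, -0.3, -0.4]
width: 0.0285
```

Request:
{"fn": "jog_arm", "kwargs": {
  "series": [
    [0,0,0.0025,0,0.01],
    [0,0,0.001,0,0.01],
    [0,0,0,0,0.01],
    [0,0,0,0,0.01]
  ]
}}

```text
t: 24.23
eef_pos: [0.536, -0.339, 0.0377]
ee_rot: [[-1.0, -0.001, 0.0], [-0.001, 1.0, -0.0], [-0.0, -0.0, -1.0]]
force: [-0.7, 0.6, -0.6]
width: 0.0283
```

Request:
{"fn": "jog_arm", "kwargs": {
  "series": [
    [0,0,0.001,0,0.01],
    [0,0,0,0,0.01],
    [0,0,0,0,0.01]
  ]
}}

```text
t: 24.48
eef_pos: [0.5361, -0.3391, 0.0371]
ee_rot: [[-1.0, -0.001, 0.0], [-0.001, 1.0, -0.0], [-0.0, -0.0, -1.0]]
force: [-0.7, 1.1, 5.5]
width: 0.0287
```

Request:
{"fn": "jog_arm", "kwargs": {
  "series": [
    [0,0,0.001,0,0.01],
    [0,0,0,0,0.01],
    [0,0,0,0,0.01]
  ]
}}

```text
t: 24.73
eef_pos: [0.5361, -0.3391, 0.037]
ee_rot: [[-1.0, -0.001, 0.0], [-0.001, 1.0, -0.0], [-0.0, -0.0, -1.0]]
force: [-4.6, 2.9, 14.7]
width: 0.0282
```

Request:
{"fn": "jog_arm", "kwargs": {
  "series": [
    [0,0,0,0,0.06],
    [0,0,0,0,0.06],
    [0,0,0,0,0.06],
    [0,0,0,0,0.06],
    [0,0,-0.02,0,0.06],
    [0,0,-0.03,0,0.06],
    [0,0,-0.03,0,0.06],
    [0,0,0,0,0.06]
  ]
}}

```text
t: 25.4
eef_pos: [0.5388, -0.3407, 0.121]
ee_rot: [[-1.0, -0.001, 0.006], [-0.001, 1.0, -0.004], [-0.006, -0.004, -1.0]]
force: [1.5, -0.8, 1.1]
width: 0.06
```

Request:
{"fn": "jog_arm", "kwargs": {
  "series": [
    [-0.0046,0.0321,0,0,0.06],
    [-0.0046,0.0321,0,0,0.06],
    [-0.0046,0.0321,0,0,0.06],
    [-0.0046,0.0321,0,0,0.06],
    [-0.0046,0.0321,0,0,0.06],
    [-0.0046,0.0321,0,0,0.06],
    [0,0,0,0,0.06]
  ]
}}

```text
t: 25.98
eef_pos: [0.5635, -0.1417, 0.1151]
ee_rot: [[-1.0, -0.004, -0.001], [-0.004, 1.0, 0.002], [0.001, 0.002, -1.0]]
force: [0.7, -0.3, 0.2]
width: 0.0594
```

Request:
{"fn": "jog_arm", "kwargs": {
  "series": [
    [0,0,0,0.12,0.06],
    [0,0,0,0.12,0.06],
    [0,0,0,0.12,0.06],
    [0,0,0,0.12,0.06],
    [0,0,0,0.12,0.06],
    [0,0,0,0.12,0.06],
    [0,0,0,0.12,0.06],
    [0,0,0,0.12,0.06]
  ]
}}

```text
t: 26.65
eef_pos: [0.5632, -0.1468, 0.1151]
ee_rot: [[-0.57, 0.822, -0.0], [0.822, 0.57, -0.0], [0.0, -0.0, -1.0]]
force: [-0.3, -0.2, 0.3]
width: 0.0601
```

Request:
{"fn": "jog_arm", "kwargs": {
  "series": [
    [0,0,0,0,0.06],
    [0,0,0,0,0.06]
  ]
}}

```text
t: 26.82
eef_pos: [0.5632, -0.1467, 0.1153]
ee_rot: [[-0.577, 0.816, -0.0], [0.816, 0.577, -0.0], [0.0, -0.0, -1.0]]
force: [0.3, 0.0, -0.6]
width: 0.0595
```

Run:
```python
from h import *
plan(563.8,-146.5,25,35)
c=cam("wrist"); im=c["image"]; H,S,V=cv2.split(cv2.cvtColor(im,cv2.COLOR_BGR2HSV))
u=pix(c,[.5638,-.1465,.04]); print(u)
for k in blobs((S<80)&(V>90),200):
    if cv2.pointPolygonTest(k,tuple(map(float,u)),True)>-10: print(rect(c,k,.04),cv2.boundingRect(k))
cv2.circle(im,tuple(int(v) for v in u),3,(0,255,0),-1); cv2.imwrite("pics/w7.png",im)
```

```text
t 26.8 p [ 563.2 -146.7  115.3] jaw 35.3 w 59.5 F [ 0.3  0.  -0.6] | roll 0.005 tx,ty,tz mm [-0.2  0.6 90.3]
[277.88283312 219.98976437]
(array([ 560.6, -144.3], dtype=float32), np.float32(42.2), np.float32(36.0), np.float32(140.3)) (254, 188, 47, 54)
```

View pics/w7.png

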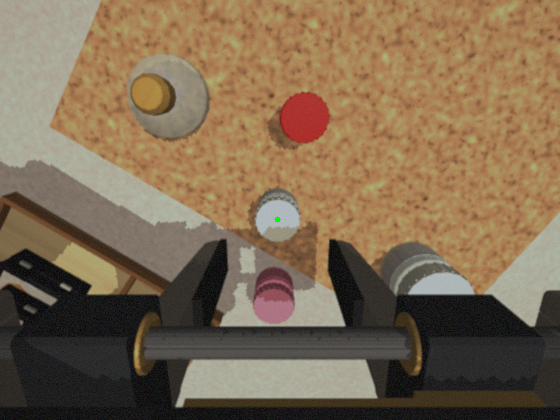

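The wrist view shows the jar lid centred on the prediction (278,220). The jaws clear red, pink and the big jar. Grasping.

Request:
{"fn": "jog_arm", "kwargs": {
  "series": [
    [0,0.0005,0.03,0,0.06],
    [0,0,0.03,0,0.06],
    [0,0,0.025,0,0.06],
    [0,0,0.008,0,0.06],
    [0,0,0,0,0.06],
    [0,0,0,0,0.015],
    [0,0,0,0,0.015],
    [0,0,0,0,0.015]
  ]
}}

```text
t: 27.53
eef_pos: [0.565, -0.1464, 0.0242]
ee_rot: [[-0.575, 0.818, 0.003], [0.818, 0.575, -0.001], [-0.002, 0.002, -1.0]]
force: [-0.2, -0.0, -0.4]
width: 0.0421
```

Request:
{"fn": "jog_arm", "kwargs": {
  "series": [
    [0,0,0,0,0.015],
    [0,0,0,0,0.015],
    [0,0,0,0,0.015],
    [0,0,0,0,0.015]
  ]
}}

```text
t: 27.87
eef_pos: [0.5648, -0.1463, 0.024]
ee_rot: [[-0.575, 0.818, 0.002], [0.818, 0.575, -0.001], [-0.002, 0.001, -1.0]]
force: [-1.5, -0.0, 7.5]
width: 0.0352
```

Request:
{"fn": "jog_arm", "kwargs": {
  "series": [
    [0,0,-0.01,0,0.015],
    [0,0,-0.03,0,0.015],
    [0,0,-0.03,0,0.015],
    [0,0,-0.03,-0.121,0.015],
    [0,0,0,-0.121,0.015],
    [0,0,0,-0.121,0.015],
    [0,0,0,-0.121,0.015],
    [0,0,0,-0.121,0.015]
  ]
}}

```text
t: 28.53
eef_pos: [0.5639, -0.146, 0.1238]
ee_rot: [[-0.94, 0.341, 0.001], [0.341, 0.94, -0.0], [-0.001, 0.0, -1.0]]
force: [0.1, 0.9, -0.3]
width: 0.0355
```

Request:
{"fn": "jog_arm", "kwargs": {
  "series": [
    [0,0,0,-0.121,0.015],
    [0,0,0,-0.121,0.015],
    [0,0,0,-0.121,0.015],
    [0,0,0,-0.121,0.015],
    [0,0,0,0,0.015],
    [0,0,0,0,0.015]
  ]
}}

```text
t: 29.03
eef_pos: [0.5638, -0.146, 0.1232]
ee_rot: [[-0.992, -0.126, 0.0], [-0.126, 0.992, -0.0], [-0.0, -0.0, -1.0]]
force: [0.7, 0.3, -1.6]
width: 0.0352
```

Run:
```python
from h import *
plan(430,331,28,97.7)
```

```text
t 29.0 p [ 563.8 -146.   123.2] jaw 97.2 w 35.2 F [ 0.7  0.3 -1.6] | roll -0.008 tx,ty,tz mm [ 68.7 490.6  95.2]
```

Request:
{"fn": "jog_arm", "kwargs": {
  "series": [
    [0.0046,0.0327,0,-0.008,0.015],
    [0.0046,0.0327,0,0,0.015],
    [0.0046,0.0327,0,0,0.015],
    [0.0046,0.0327,0,0,0.015],
    [0.0046,0.0327,0,0,0.015],
    [0.0046,0.0327,0,0,0.015],
    [0.0046,0.0327,0,0,0.015],
    [0.0046,0.0327,0,0,0.015]
  ]
}}

```text
t: 29.7
eef_pos: [0.4909, 0.1095, 0.123]
ee_rot: [[-0.991, -0.133, 0.0], [-0.133, 0.991, 0.0], [-0.001, 0.0, -1.0]]
force: [0.9, 0.1, -0.0]
width: 0.0354
```

Request:
{"fn": "jog_arm", "kwargs": {
  "series": [
    [0.0046,0.0327,0,0,0.015],
    [0.0046,0.0327,0,0,0.015],
    [0.0046,0.0327,0,0,0.015],
    [0.0046,0.0327,0,0,0.015],
    [0.0046,0.0327,0,0,0.015],
    [0.0046,0.0327,0,0,0.015],
    [0.0046,0.0327,0,0,0.015],
    [0,0,0,0,0.015]
  ]
}}

```text
t: 30.37
eef_pos: [0.4273, 0.3351, 0.1233]
ee_rot: [[-0.991, -0.136, 0.001], [-0.136, 0.991, 0.003], [-0.001, 0.002, -1.0]]
force: [-0.0, -1.1, -1.1]
width: 0.0356
```

Request:
{"fn": "jog_arm", "kwargs": {
  "series": [
    [0,0,0,0,0.015],
    [0,0,0,0,0.015],
    [0,0,0.03,0,0.015],
    [0,0,0.03,0,0.015],
    [0,0,0.015,0,0.015],
    [0,0,0,0,0.015],
    [0,0,0,0,0.015]
  ]
}}

```text
t: 30.95
eef_pos: [0.4281, 0.3289, 0.0473]
ee_rot: [[-0.991, -0.135, -0.002], [-0.135, 0.991, -0.001], [0.002, -0.001, -1.0]]
force: [-0.2, -0.2, -0.1]
width: 0.0351
```

Run:
```python
from h import *
plan(430,331,29,97.7)
c=cam("wrist"); cv2.imwrite("pics/w8.png",c["image"])
```

```text
t 30.9 p [428.1 328.9  47.3] jaw 97.8 w 35.1 F [-0.2 -0.2 -0.1] | roll 0.001 tx,ty,tz mm [-2.1  1.9 18.3]
```

View pics/w8.png

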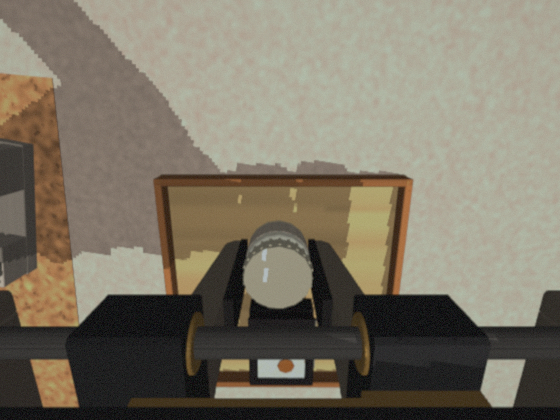

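The jar is held upright at (278,260), above the free half of the square tray, with the middle case behind it at (283,350). Lowering.

Request:
{"fn": "jog_arm", "kwargs": {
  "series": [
    [-0.0015,0.0015,0.01,0,0.015],
    [0,0,0.006,0,0.015],
    [0,0,0,0,0.015],
    [0,0,0,0,0.015],
    [0,0,0,0,0.015]
  ]
}}

```text
t: 31.42
eef_pos: [0.4295, 0.3321, 0.0318]
ee_rot: [[-0.99, -0.138, 0.0], [-0.138, 0.99, 0.0], [-0.0, 0.0, -1.0]]
force: [-1.1, -0.5, -0.4]
width: 0.0353
```

Request:
{"fn": "jog_arm", "kwargs": {
  "series": [
    [0,0,0.001,0,0.015],
    [0,0,0,0,0.015],
    [0,0,0,0,0.015]
  ]
}}

```text
t: 31.67
eef_pos: [0.4294, 0.3321, 0.0307]
ee_rot: [[-0.99, -0.138, 0.0], [-0.138, 0.99, 0.0], [-0.0, 0.0, -1.0]]
force: [0.1, 0.7, -0.9]
width: 0.0354
```

Request:
{"fn": "jog_arm", "kwargs": {
  "series": [
    [0,0,0.001,0,0.015],
    [0,0,0,0,0.015],
    [0,0,0,0,0.015]
  ]
}}

```text
t: 31.92
eef_pos: [0.4294, 0.332, 0.0295]
ee_rot: [[-0.99, -0.138, -0.0], [-0.138, 0.99, -0.0], [0.0, -0.0, -1.0]]
force: [0.5, 0.1, -0.3]
width: 0.0355
```

Request:
{"fn": "jog_arm", "kwargs": {
  "series": [
    [0,0,0.001,0,0.015],
    [0,0,0,0,0.015],
    [0,0,0,0,0.015]
  ]
}}

```text
t: 32.17
eef_pos: [0.4295, 0.3321, 0.029]
ee_rot: [[-0.99, -0.138, 0.0], [-0.138, 0.99, 0.0], [-0.0, 0.0, -1.0]]
force: [-1.6, -0.3, 5.4]
width: 0.0352
```

Request:
{"fn": "jog_arm", "kwargs": {
  "series": [
    [0,0,0,0,0.06],
    [0,0,0,0,0.06],
    [0,0,0,0,0.06],
    [0,0,0,0,0.06],
    [0,0,-0.02,0,0.06],
    [0,0,-0.035,0,0.06],
    [0,0,-0.04,0,0.06],
    [0,0,-0.03,0,0.06]
  ]
}}

```text
t: 32.83
eef_pos: [0.4296, 0.3322, 0.1559]
ee_rot: [[-0.99, -0.138, 0.001], [-0.138, 0.99, 0.0], [-0.001, 0.0, -1.0]]
force: [0.7, 0.7, 0.3]
width: 0.0599
```

Request:
{"fn": "jog_arm", "kwargs": {
  "series": [
    [0.0173,0.0313,0,0,0.06],
    [0.0173,0.0313,0,0,0.06],
    [0.0173,0.0313,0,0,0.06],
    [0.0173,0.0313,0,0,0.06],
    [0.0173,0.0313,0,0,0.06],
    [0.0173,0.0313,0,0,0.06],
    [0.0173,0.0313,0,0,0.06],
    [0,0,0,0,0.06]
  ]
}}

```text
t: 33.5
eef_pos: [0.2761, 0.5369, 0.1537]
ee_rot: [[-0.99, -0.141, -0.0], [-0.141, 0.99, 0.003], [0.0, 0.003, -1.0]]
force: [-0.0, -0.7, -0.3]
width: 0.06
```

Run:
```python
from h import *
c=cam("top"); im=c["image"]; H,S,V=cv2.split(cv2.cvtColor(im,cv2.COLOR_BGR2HSV))
def near(m,xy,z,n):
    u=pix(c,[xy[0],xy[1],z]); m=m.copy(); y,x=int(u[1]),int(u[0]); r=np.zeros_like(m); r[y-17:y+18,x-17:x+18]=1
    for k in blobs(m&r,20): print(n,rect(c,k,z))
W=(S<70)&(V>100); D=V<70
near(W,(.429,-.339),.057,"S white"); near(D,(.429,-.339),.035,"L dark")
near(D,(.536,-.339),.039,"loupe"); near(W,(.43,.332),.045,"sj"); near(W,(.5,.34),.031,"M white")
near(W,(.7026,-.1235),.06,"big")
a=cv2.resize(im[180:310,390:480],None,fx=4,fy=4,interpolation=cv2.INTER_CUBIC); b=cv2.resize(im[190:300,60:230],None,fx=2.4,fy=4.7273,interpolation=cv2.INTER_CUBIC)
s=cam("scene")["image"]
b=cv2.resize(im[190:320,60:160],None,fx=4,fy=4,interpolation=cv2.INTER_CUBIC)
cv2.imwrite("pics/f1.png",np.hstack([a,b])); cv2.imwrite("pics/f2.png",s)
```

```text
S white (array([ 429.6, -338.8], dtype=float32), np.float32(24.6), np.float32(16.2), np.float32(179.5))
S white (array([ 429.6, -331.7], dtype=float32), np.float32(52.3), np.float32(40.6), np.float32(1.8))
L dark (array([ 429.2, -335.6], dtype=float32), np.float32(68.0), np.float32(62.2), np.float32(179.7))
loupe (array([ 531.4, -332.1], dtype=float32), np.float32(39.6), np.float32(35.7), np.float32(89.6))
sj (array([429., 333.], dtype=float32), np.float32(34.6), np.float32(32.3), np.float32(3.6))
M white (array([500.4, 341.2], dtype=float32), np.float32(40.6), np.float32(30.6), np.float32(7.3))
big (array([ 702.6, -123.5], dtype=float32), np.float32(53.1), np.float32(51.9), np.float32(0.9))
```

View pics/f1.png

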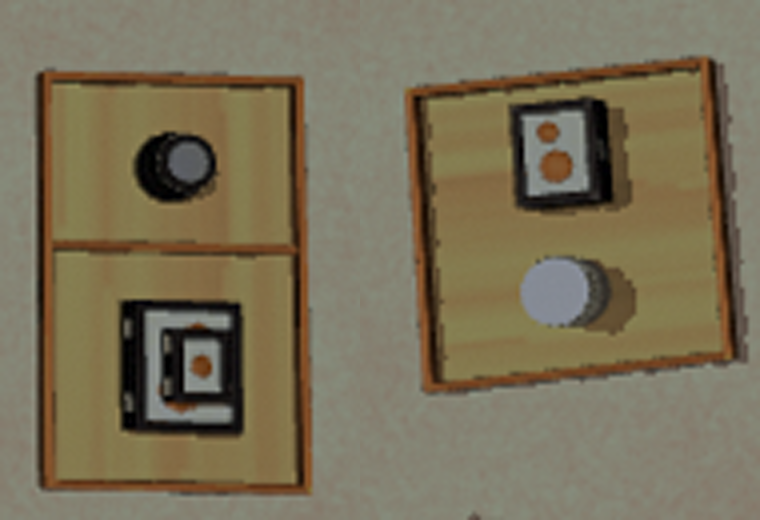

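View pics/f2.png

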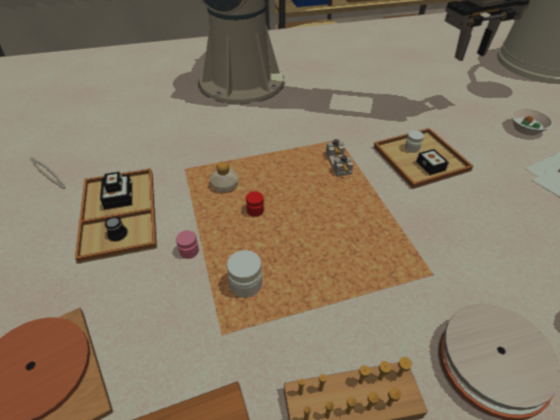

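The close-ups show the loupe upright in the narrow bay. The small case is centred on the large one: both window centres come out at y ≈ −339 mm and x ≈ 429 mm, parallel to within about 1°. The middle case and jar stand flat side by side, and the scene view shows the lamp, big jar and block in place. Handing in.

```bash
python3 -c "
from workcell import *
print(get_obs()['t']); print(close_job())"
```

```text
33.6
the job is handed in; nothing more can be done
None
```

Both kits are made up and handed in at 33.6 s of the 136 s allowed; no verdict was reported.

- **Long tray:** The large case is in the wide bay with the small case on top of it. The centres agree within about 1 mm and the sides are parallel within about 1–2°. The loupe is upright on its cup in the narrow bay.
- **Square tray:** The middle case and small jar are flat on the floor, about 70 mm apart.
- **How they were set down:** Each item was lowered until the wrist force showed contact (5–15 N), then released.
- **Stock:** The big jar measured exactly where it started. The lamp and block I checked only by eye in the last scene view, where they look unmoved.

**Checks that disagreed:**
- The first reading of the loupe from the top camera was about 4–5 mm off, so I corrected it with the wrist camera before gripping.
- At the end, the plain dark outline put the large case about 3 mm and the loupe about 7 mm off in y. I put this down to their visible sides. The lid windows agree for the case, and the loupe was set down near the middle of its bay.

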